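# Lock the heel press with its extension bar

## Robot

A 7-joint arm with a two-finger parallel gripper is mounted at the origin on the work surface. World frame = base frame: x ahead of the robot, y to its left, z up, the work surface at z = 0. Lengths are in m, angles in rad, forces in N, time in s.
With the tool pointing down it reaches from about 0.425 to 0.95 m from the base axis. Payload 4.7 kg.
Tool frame: the origin (TCP) lies midway between the tips of the shut fingers; the grasp point (between the pads) lies 19 mm behind it; z points along the fingers, y is the line along which they close (so a half turn about z gives the same grasp; the last joint's range is limited). The gripper opens to 87 mm and grips with 3 to 60 N. Pads are 19 mm wide; open, the fingers measure 117 mm over their backs; the gripper's body (75 mm by 190 mm) begins 51 mm behind the grasp point.
Start: joints at [-1.209, 0.469, -0.049, 1.532, 0.024, 1.141, -0.082], TCP at [0.257, 0.624, 0.223] pointing down, gripper open.
Joint ranges: [-2.59, 2.59], [-0.33, 1.99], [-1.39, 1.29], [0.1, 2.45], [-1.04, 4.18], [0.21, 1.99], [-2.66, 2.66]. Speed limits (rad/s): [2.57, 2.57, 3.14, 3.14, 3.14, 3.14, 3.14].

## Interface

Orientations are given as a 3x3 rotation matrix whose columns are the frame's x, y, z axes.
In Python, from bench import r gives the robot as it stands. Calls block until the motion is done:
- r.move_pose(position, orientation): joint-space move of the TCP to a pose.
- r.move_linear(position, orientation=None, feed=0.15, contact_N=None): straight line of the TCP; orientation=None keeps the orientation; feed is the mean speed in m/s. With contact_N (N) it stops when the force on the tool has changed by that much, and returns True; else False.
- r.move_joints(angles): joint-space move.
- r.gripper_to(opening, grip_force=None): finger opening in m; grip_force is the grip in N (None keeps the last); returns when the fingers have stopped.
- r.sleep(seconds).
- r.solve_ik(position, orientation): joint angles nearest the present ones, or None.
- r.capture(name): name is "scene" or "top"; returns a dict with "img" (384x512x3 uint8, red, green, blue), "fx", "fy", "cx", "cy" (pixels), "R" (3x3) and "t" (3): a world point X has camera coordinates R X + t. Camera axes: x right, y down, z forward; pixel columns grow to the right and rows downward; lengths in m; the calibration is good to about 2 mm. A picture is of the moment at which its call begins. There is no depth.
A pose or a line that the arm cannot do raises r.PlanningError and nothing moves.
- r.hand_in(): hands the job in; it is judged then, once.
Readings, each from a call of its own:
- r.read_t(): time.
- r.read_qpos(): joint angles.
- r.read_qvel(): joint speeds.
- r.read_effort(): joint torques, N m.
- r.read_tcp_pos(): TCP position.
- r.read_ee_rot(): TCP orientation.
- r.read_contact_force(): force on the tool from outside, world axes, zero at the start.
- r.read_moment(): the same for the moment, N m.
- r.read_opening(): finger opening in m.
- r.read_grip_force(): force on a finger pad.
Only numpy, scipy, OpenCV 4.12 (cv2) and the standard library are available. Lean on these libraries where they do the work, as an engineer would, in place of code of your own. Each camera call takes 0.05 s, during which the arm holds its last target. There are 200 camera calls.

## Task

A freshly cemented heel is standing in the heel press and has to be clamped: draw the extension bar out of the pigeonhole rack, where its socket end sticks out, lay it flat on the open bench clear of the rack and let go, then take it up again so that you can work with it. Push its socket well onto the press's red lever stub while the lever is still open and throw the lever with it, past the dead point, until it locks. Then pull the bar off the lever and press it, centred, fully down into its two spring clips on the holder board; leave the other tools, the pot and the tin where they are.

Things in the scene. Friction and masses are not known exactly. Their poses are not given: they have to be found in the camera images.
- bar_mid (a point): Centre of the extension bar: straight 30 x 30 mm square aluminium tube, 200 mm long, about 0.3 kg, blue grip sleeve over the half away from the socket. x runs along the bar, away from the socket; z up as it lies. At the start it lies flat on the 5 mm floor of one of the rack's three pigeonholes, socket end sticking out 45 to 75 mm in front.
- bar_socket (a point): Centre of the bar's open socket mouth, 100 mm from bar_mid along the bar's -x, same axes. The socket is 22 x 22 mm inside and 55 mm deep; the rest of the bar is solid.
- rack_mouth (a point): Pigeonhole rack, fixed: centre of its open front, 29 mm above the bench. x points into the rack, y across it, z up. 246 mm wide (y), 130 mm deep (x, from this point inwards), 61 mm high, open behind; three pigeonholes at y = -80, 0, +80 mm, each 74 mm wide and 48 mm high. Bar, hammer and rasp lie one in each, in any order, ends sticking out in front.
- pivot (a point): Lever pivot of the heel press, on its vertical pin 44 mm above the bench, level with lever and plunger. y is the pressing direction, towards the anvil; z up. Fixed green base, 12 mm thick, x from -55 to +55 mm, y from -38 to +238 mm of this point. Plunger guide 44 mm wide, 58 mm high, at y = 86 to 112 mm.
- anvil_face (a point): Middle of the press anvil's face, 217 mm along y from the pivot, 44 mm above the bench, same axes as the pivot. The anvil is 80 mm wide and 82 mm high.
- stub_tip (a point): Tip of the lever's red stub, 76 mm from the pivot, 44 mm above the bench; x points along the stub, away from the pivot. 16 mm wide, 14 mm high, last 12 mm only 10 x 10 mm. A 26 mm square collar 30 mm from the pivot stops the bar: its mouth then lies 30 mm from the pivot, 46 mm of stub inside. The lever swings level about the pivot.
- lever (a joint): Lever angle, rad: 0 fully open, growing as it swings clockwise seen from above. The pad meets the heel at about 0.85; a spring behind the pad then resists, most between 1.0 and 1.25 (15 to 20 N at the middle of a bar on the stub); dead point at 1.50; beyond it the lever snaps to its stop at 1.62 and stays locked. Starts at 0.15 to 0.5; light friction holds it.
- pad_face (a point): Middle of the face of the sprung pad on the plunger, 60 mm wide and 56 mm high, 44 mm above the bench; moves along the press's y as the lever turns, from 146 mm past the pivot at lever 0.
- heel_mid (a point): Centre of the stacked leather heel, 62 mm wide, 45 mm along the pressing direction, 61 mm high, D-shaped, striped tan and brown with a black rubber face; it stands on the press base between pad and anvil, up to about 6 mm off the anvil. Not to be handled: the pad pushes it home.
- holder_seat (a point): Bar holder, fixed: 190 x 60 x 5 mm board with two steel spring clips. Middle of the bar's seat, 20 mm above the bench: the seated bar's underside rests at this height, its centre 15 mm higher, right above. x runs along the seated bar, which may lie either way round.
- clip_a (a point): One spring clip of the holder, at its seat, 65 mm from holder_seat along the holder's -x, 20 mm above the bench. The clip is 16 mm long (x); its jaws reach 76 mm above the bench, flared to about 40 mm apart at the top, 25 mm apart just above the seated bar. Pressed straight down, the bar spreads the jaws of both clips (up to some 15 N in all) until they snap over its top.
- clip_b (a point): The other, equal clip, 65 mm from holder_seat along the holder's +x. The 110 mm between the clips is free for fingers beside the bar.
- hammer_mid (a point): Bystander: centre of a hammer, 200 mm long along x, 26 mm high, in the rack, wooden handle sticking out.
- rasp_mid (a point): Bystander: centre of a rasp, 200 mm long along x, 28 mm high, in the rack, wooden handle sticking out.
- polish: Bystander: round polish tin, 78 mm across, 30 mm high, origin under its centre, on the bench beyond the press.
- pot: Bystander: yellow cement pot, 84 mm across, 75 mm high, with a blue brush handle rising to 156 mm; origin under its centre.
There are look-alikes about, which are no part of the job. What is shaped like the part that bears bar_mid but turquoise is not meant.

How it is judged:
On the way, in this order (a step that is already met when the one before it is completed fails the run):
1. the bar is out of the rack, lies on the bench and is let go (x of bar_mid in the frame of rack_mouth below -0.095 m and height (world z) of bar_mid below 0.022 m and angle between bar_mid's own z axis and vertical below 0.06 rad and contact force between the fingers and bar below 0.2 N), for 0.2 s.
2. the bar is pushed onto the lever stub while the lever is still open (x of bar_socket in the frame of stub_tip below -0.03 m and distance between bar_socket and stub_tip below 0.055 m and angle between the x axis of bar_mid and the x axis of stub_tip, either way round below 0.3 rad and value of joint lever below 0.8 rad), for 0.1 s.
3. the lever is thrown past its dead point with the bar on it (value of joint lever above 1.54 rad and x of bar_socket in the frame of stub_tip below -0.015 m and distance between bar_socket and stub_tip below 0.055 m), for 0.1 s.
At the end, for the whole second after the job is handed in: The lever is locked past its dead point (joint above 1.57 rad) with the pad pressing the heel by more than 60 N; the bar is off the lever and fully down in both spring clips (centre within 30 mm of the seat's middle, height within 4 mm, lined up within 0.08 rad, level), at rest and let go (value of joint lever above 1.57 rad and contact force between pad and heel above 60 N and z of bar_mid in the frame of holder_seat between 0.011 and 0.019 m and horizontal distance between bar_mid and holder_seat below 0.03 m and angle between the x axis of bar_mid and the x axis of holder_seat, either way round below 0.08 rad and angle between bar_mid's own x axis and vertical above 1.5 rad and contact force between the fingers and bar below 0.2 N and linear speed of bar below 0.02 m/s); the robot touches nothing.
It fails at once if a tool in the rack, the pot or the tin is moved by more than 30 mm (distance of any of hammer_mid, rasp_mid, polish, pot from where it was at the start of the episode above 0.03 m).
It fails at once if the pot is tipped (angle between pot's own z axis and vertical above 0.3 rad).
It also fails if it takes over 67 s, if anything falls off the work surface, if the arm or the gripper's body presses on something with over 40 N, if the wrist force passes 120 N, or if a joint passes its speed limit or range.

## Working session

There is one attempt and no reset: what is moved stays moved. The work goes in short steps, each a Python script; the robot and the scene stay as the last script left them, time stands still between calls to the robot, and variables do not carry over. Pictures are saved under pics/ and viewed, at most 10 in all, crops included, and the job is handed in when it is done.

```bash
ls; mkdir -p pics
python3 - <<'E'
from bench import r
import cv2,numpy as np
for n in("scene","top"):
    c=r.capture(n); cv2.imwrite(f"pics/{n}0.png",cv2.resize(c["img"][:,:,::-1],(800,600),interpolation=cv2.INTER_CUBIC))
    print(n,c["fx"],c["cx"],c["cy"],np.round(c["R"],3).tolist(),np.round(c["t"],3), np.round(-c["R"].T@c["t"],3))
print(r.read_t())
E
```

```text
pics
scene 422.29789529726844 257.3815148143417 184.86705868637378 [[0.703, 0.711, -0.017], [0.41, -0.425, -0.807], [-0.581, 0.561, -0.59]] [-0.303 -0.166  1.541] [ 1.176 -0.719  0.77 ]
top 402.7896691526479 251.78909377588045 192.3372232127492 [[-0.017, -1.0, 0.006], [-0.997, 0.017, -0.079], [0.079, -0.007, -0.997]] [-0.034  0.477  1.129] [ 0.386 -0.034  1.164]
0.1
```

View pics/scene0.png

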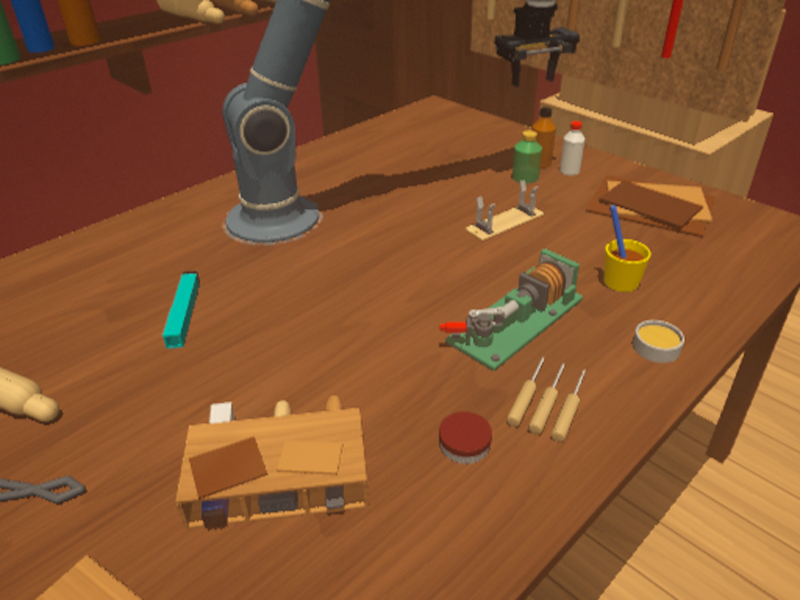

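View pics/top0.png

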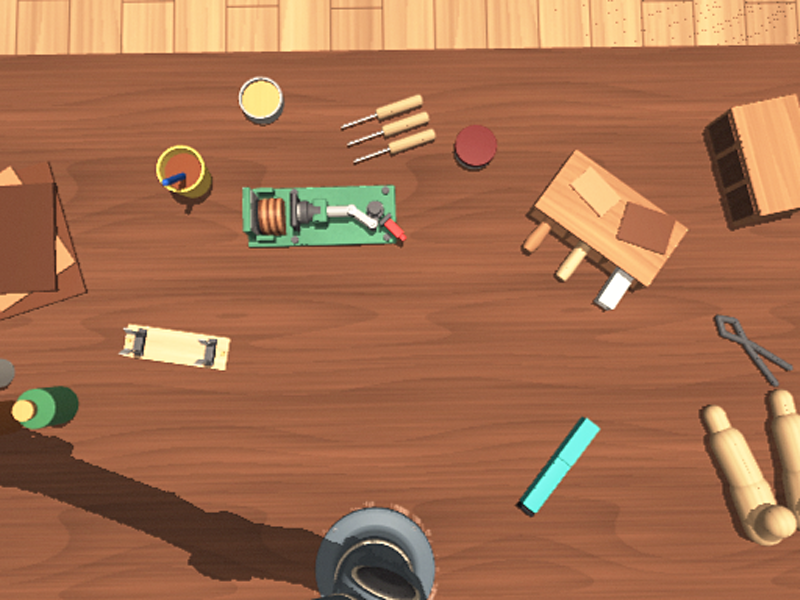

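The scene view shows the white bar end at (221,412), the rack at (275,455), the press stub at (450,327) and the holder clips at (484,215) and (527,197). In the top view the bar end is at (613,290), the red stub tip at (403,238) and the holder at (175,347); the turquoise bar at (560,466) is the decoy. I'll take enlarged crops to measure from.

```bash
python3 - <<'E'
from bench import r
import cv2,numpy as np
C={n:r.capture(n)["img"][:,:,::-1].copy() for n in("scene","top")}
def crop(n,x,y,w,h,f): return cv2.resize(C[n][y:y+h,x:x+w],None,fx=f,fy=f,interpolation=cv2.INTER_CUBIC)
# rack: top & scene 
a=np.hstack([crop("top",330,90,114,114,3.5),crop("scene",112,245,114,114,3.5)])
b=np.hstack([crop("top",70,105,200,140,2),crop("scene",275,110,200,140,2)])
cv2.imwrite("pics/c1.png",a)
cv2.imwrite("pics/c2.png",np.vstack([crop("top",150,110,114,52,7),crop("scene",276,155,114,85,7)[:230]]))
cv2.imwrite("pics/c3.png",np.hstack([crop("top",72,200,80,50,5),crop("scene",290,110,80,50,5)]))
np.savez("im.npz",**C)
E
cat > h.py <<'E'
from bench import r
import numpy as np,cv2
def ray(c,u,v):
    d=np.array([(u-c["cx"])/c["fx"],(v-c["cy"])/c["fy"],1]); return -c["R"].T@c["t"],c["R"].T@d
def onz(c,uv,z):
    o,d=ray(c,*uv); return o+d*(z-o[2])/d[2]
def tri(ct,cs,a,b):
    (o,d),(p,e)=ray(ct,*a),ray(cs,*b)
    d/=np.linalg.norm(d);e/=np.linalg.norm(e)
    s=np.linalg.lstsq(np.c_[d,-e],p-o,rcond=None)[0]
    A,B=o+d*s[0],p+e*s[1]; return (A+B)/2,np.linalg.norm(A-B)
E
```

```text
(no output)
```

View pics/c1.png

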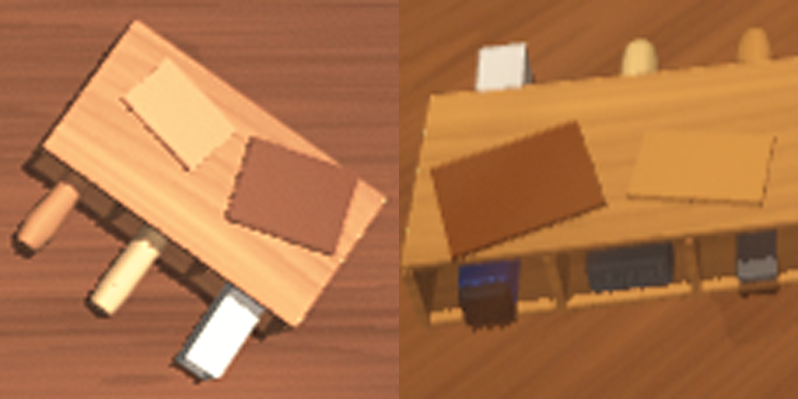

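View pics/c2.png

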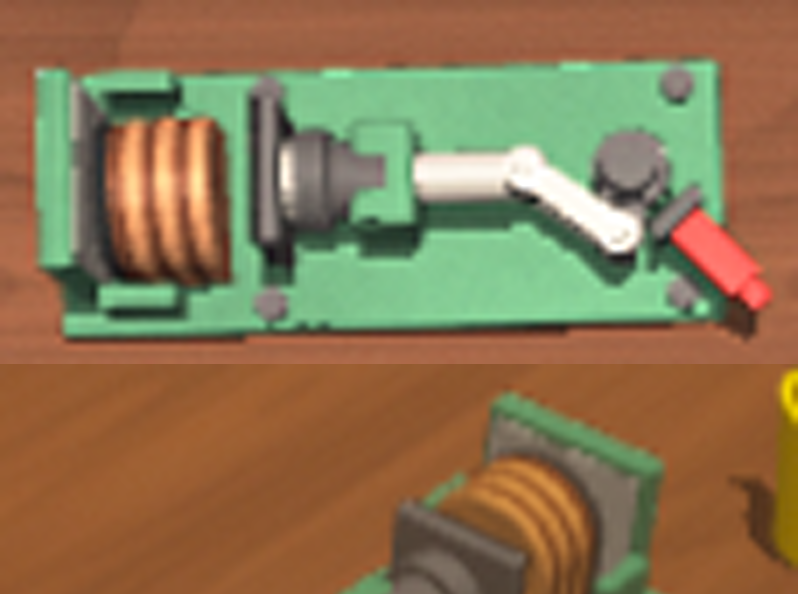

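View pics/c3.png

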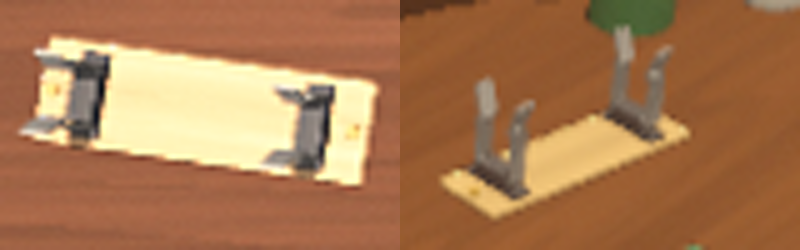

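The crops give me the bar's white top face at (187,365)-(220,378), the rack top corners at (137,20), (385,200), (296,327) and (44,147), and the press base's right edge at x=718. The stub tip is at (760,292), and the holder board corners are at (50,37), (378,82) and (361,185).

Run:
```python
from h import *
ct,cs=r.capture("top"),r.capture("scene")
np.set_printoptions(precision=4,suppress=True)
f=lambda p,o,s:((p[0]+.5)/s-.5+o[0],(p[1]+.5)/s-.5+o[1])
T1=lambda *p:f(p,(330,90),3.5); S1=lambda *p:f((p[0]-399,p[1]),(112,245),3.5)
T2=lambda *p:f(p,(150,110),7); T3=lambda *p:f(p,(72,200),5); S3=lambda *p:f((p[0]-400,p[1]),(290,110),5)
S0=lambda *p:f(p,(0,0),1.5625)
print("bar end",tri(ct,cs,T1(220,378),S1(481,47)),tri(ct,cs,T1(187,365),S1(526,43)))
for p in[(229,290),(265,305),(220,378),(187,365)]: print("bar top",onz(ct,T1(*p),.035))
for p in[(137,20),(385,200),(296,327),(44,147)]: print("rack",onz(ct,T1(*p),.061))
for p in[(65,337),(718,318),(718,62)]: print("base",onz(ct,T2(*p),.012))
print("stub tri",tri(ct,cs,T2(765,295),S0(440,327)), onz(ct,T2(760,292),.049),"collar",onz(ct,T2(680,212),.055))
for p in[(50,37),(378,82),(361,185),(28,140)]: print("board",onz(ct,T3(*p),.005))
print("board tri",tri(ct,cs,T3(361,185),S3(495,218)),tri(ct,cs,T3(378,82),S3(440,180))) 
print("board tri2",tri(ct,cs,T3(361,185),S3(440,180)),tri(ct,cs,T3(378,82),S3(495,218)),tri(ct,cs,T3(50,37),S3(690,131)))
# white mask of bar
m=ct["img"].min(2)>200; n,l,s,c=cv2.connectedComponentsWithStats(m.astype(np.uint8))
for i in range(1,n):
    if 360<c[i][0]<420 and 170<c[i][1]<205 and s[i][4]>50:
        b=cv2.boxPoints(cv2.minAreaRect(np.argwhere(l==i)[:,::-1].astype(np.float32)));print([onz(ct,q,.035) for q in b])
hsv=cv2.cvtColor(ct["img"],cv2.COLOR_RGB2HSV)
m=((hsv[...,0]<6)|(hsv[...,0]>174))&(hsv[...,1]>150)&(hsv[...,2]>130); m[:140]=0;m[160:]=0;m[:,:240]=0;m[:,270:]=0
p=np.argwhere(m)[:,::-1].astype(np.float32);v=cv2.fitLine(p,2,0,.01,.01).ravel();print("stub",len(p),onz(ct,p.mean(0),.051),onz(ct,v[2:]+v[:2]*10,.051))
```

```text
bar end (array([ 0.4541, -0.436 ,  0.0373]), np.float64(0.0020487411013270515)) (array([ 0.4662, -0.4107,  0.0313]), np.float64(0.004845410942753563))
bar top [ 0.5247 -0.4482  0.035 ]
bar top [ 0.5121 -0.4767  0.035 ]
bar top [ 0.4536 -0.4377  0.035 ]
bar top [ 0.4646 -0.4115  0.035 ]
rack [ 0.7406 -0.3747  0.061 ]
rack [ 0.5914 -0.566   0.061 ]
rack [ 0.4913 -0.4902  0.061 ]
rack [ 0.6385 -0.2964  0.061 ]
base [0.5819 0.2242 0.012 ]
base [ 0.5854 -0.045   0.012 ]
base [ 0.693  -0.0469  0.012 ]
stub tri (array([ 0.5883, -0.0639,  0.046 ]), np.float64(0.0004587290981053537)) [ 0.5892 -0.0617  0.049 ] collar [ 0.6209 -0.0302  0.055 ]
board [0.4438 0.4471 0.005 ]
board [0.4147 0.259  0.005 ]
board [0.3561 0.2685 0.005 ]
board [0.3851 0.4587 0.005 ]
board tri (array([ 0.3683,  0.2923, -0.035 ]), np.float64(0.03707669770779611)) (array([0.4035, 0.2384, 0.0406]), np.float64(0.03045320669932629))
board tri2 (array([0.3569, 0.2696, 0.0043]), np.float64(0.0024001980597749325)) (array([0.4153, 0.2602, 0.0024]), np.float64(0.0015179359296194506)) (array([0.4437, 0.4471, 0.0049]), np.float64(0.00018686089995759072))
[array([ 0.4716, -0.4108,  0.035 ]), array([ 0.5207, -0.446 ,  0.035 ]), array([ 0.5028, -0.4714,  0.035 ]), array([ 0.4538, -0.436 ,  0.035 ])]
stub 56 [ 0.6027 -0.0462  0.051 ] [ 0.5832 -0.0664  0.051 ]
```

The measurements agree with the stated sizes:

| Item | Measured | Should be |
|---|---|---|
| Bar top height | about 0.034 m | 0.035 m |
| Bar protrusion from rack | 65 mm | 45–75 mm |
| Stub length | 75 mm | 76 mm |
| Stub height | 0.046 m | 0.044 m |
| Board height | about 4 mm | 5 mm |

Next I'll plan the yaw branch.

```bash
cat >> h.py <<'E'
d2=np.pi/180
def R(psi):
    c,s=np.cos(psi),np.sin(psi); return np.array([[c,s,0],[s,-c,0],[0,0,-1.]])
PIV=np.array([.6387,-.008]); HOLD=np.array([.3999,.3583]); HA=81.2*d2
GD=.019
def tcp(xy,zg): return [xy[0],xy[1],zg-GD]   # from grasp point
def u(a): return np.array([np.cos(a),np.sin(a)])
E
python3 - <<'E'
from h import *
np.set_printoptions(precision=2,suppress=True)
for n,xy,a in [("pick",(.484,-.4418),-35),("lay",(.343,-.339),-35),("mid",(.40,-.38),-35),("pre",PIV+.20*u(-133*d2),-133),("on",PIV+.13*u(-133*d2),-133),("mid",PIV+.13*u(-180*d2),-180),("end",PIV+.13*u(-208*d2),-208),("off",PIV+.22*u(-208*d2),-208),("hold",HOLD,81.2)]:
    for k in (0,180): print(n,k,r.solve_ik(tcp(xy,.06 if n!="end" else .044),R((a+k)*d2)))
E
```

```text
pick 0 [ 0.    0.94  1.1   1.77 -0.96  1.08 -0.72]
pick 180 [ 0.16  0.76  0.78  1.77 -0.67  0.9   2.2 ]
lay 0 [-0.11  0.7   1.11  2.18 -0.9   0.83 -0.6 ]
lay 180 [ 0.13  0.5   0.72  2.17 -0.55  0.65  2.2 ]
mid 0 [-0.07  0.8   1.11  2.03 -0.92  0.93 -0.64]
mid 180 [ 0.12  0.62  0.76  2.02 -0.62  0.75  2.23]
pre 0 [ 0.83  0.61 -0.81  2.01  0.62  0.78  2.04]
pre 180 [-0.43  0.63  0.88  2.08 -0.72  0.76  0.15]
on 0 [ 0.04  0.51  0.1   1.97 -0.07  0.67  2.57]
on 180 [-0.33  0.57  0.59  1.99 -0.48  0.72 -0.2 ]
mid 0 [-0.22  0.45  0.19  2.09 -0.15  0.61  1.64]
mid 180 [-0.57  0.52  0.65  2.11 -0.51  0.66 -1.15]
end 0 [-0.33  0.5   0.19  2.06 -0.16  0.6   1.05]
end 180 [-0.95  0.8   1.1   2.09 -0.97  0.89 -1.32]
off 0 [-0.45  0.38  0.18  2.21 -0.13  0.55  0.9 ]
off 180 [-1.13  0.66  1.11  2.24 -0.88  0.79 -1.47]
hold 0 [-1.    0.49  0.24  2.03 -0.19  0.64 -0.79]
hold 180 [-0.53  0.51 -0.35  2.    0.27  0.68  1.93]
```

Run:
```python
from h import *
A=-35*d2; P=np.array([.4595,-.4245]); g=P+.028*u(A); psi=A+np.pi
r.move_pose(tcp(g,.25),R(psi)); r.gripper_to(.07)
r.move_linear(tcp(g,.08),feed=.25)
print(r.move_linear(tcp(g,.026),feed=.08,contact_N=6),r.read_tcp_pos())
r.gripper_to(0,40); print(r.read_opening(),r.read_grip_force(),r.read_contact_force())
q=g-.05*u(-37*d2)
r.move_linear(tcp(q,.027),feed=.08);print(r.read_opening(),r.read_contact_force(),r.read_t())
c=r.capture("top");cv2.imwrite("pics/p1.png",cv2.resize(c["img"][80:240,300:470,::-1],None,fx=3.5,fy=3.5))
```

```text
False [ 0.48244512 -0.44098215  0.00721927]
0.029580663366353423 39.91753354668617 [ 0.00906245  1.53536847 -0.37418155]
0.02967302931739589 [-0.67195254  0.42303466 -2.5460774 ] 7.9
```

View pics/p1.png

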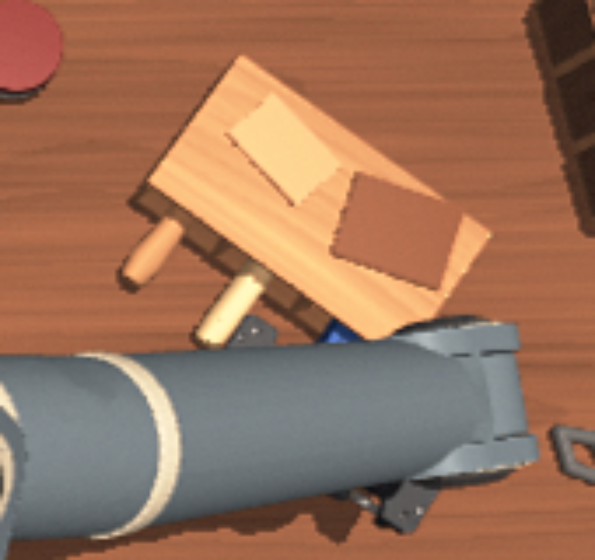

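The bar is gripped (opening 29.6 mm) and coming out: its blue sleeve shows at (335,330), and the handles at (150,250) and (230,305) haven't moved. I'll keep drawing it out and lay it down.

Run:
```python
from h import *
g0=np.array([.4595,-.4245])+.028*u(-35*d2); q=g0-.175*u(-37*d2)
r.move_linear(tcp(q,.027),feed=.12)
print(r.move_linear(tcp(q,.0205),feed=.03,contact_N=4),r.read_tcp_pos(),r.read_contact_force())
r.gripper_to(.07); r.sleep(.3)
p=r.read_tcp_pos(); r.move_linear([p[0],p[1],.12],feed=.25)
# uncover: sideways away from the bar, for the view
r.move_pose([.45,-.12,.2],R(145*d2))
ct,cs=r.capture("top"),r.capture("scene"); print(r.read_t())
cv2.imwrite("pics/p2.png",np.hstack([cv2.resize(ct["img"][130:230,330:430,::-1],None,fx=4,fy=4,interpolation=2),cv2.resize(cs["img"][190:290,90:190,::-1],None,fx=4,fy=4,interpolation=2)]))
np.set_printoptions(precision=4,suppress=True)
h=cv2.cvtColor(ct["img"],cv2.COLOR_RGB2HSV); m=((ct["img"].min(2)>190)|((h[...,0]>105)&(h[...,0]<130)&(h[...,1]>120)&(h[...,2]>90))).astype(np.uint8)
n,l,s,c=cv2.connectedComponentsWithStats(m)
for i in range(1,n):
    if 330<c[i][0]<430 and 130<c[i][1]<240 and s[i][4]>40:
        rc=cv2.minAreaRect(np.argwhere(l==i)[:,::-1].astype(np.float32)); b=[onz(ct,x,.03)[:2] for x in cv2.boxPoints(rc)]
        print(s[i][4],np.mean(b,0),np.array(b).tolist())
```

```text
True [ 0.34341566 -0.3359181   0.00185784] [-0.36872029  1.05701811  5.0329219 ]
12.375
710 [ 0.3996 -0.3753] [[0.3297168777972362, -0.3084131852565366], [0.48678271677012896, -0.416144663959674], [0.46925471127934715, -0.4421840430322398], [0.3125548862761127, -0.33426363211380733]]
```

View pics/p2.png

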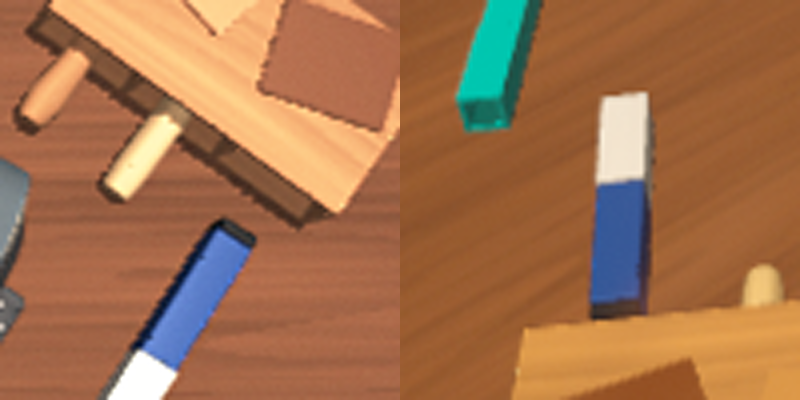

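The top crop shows the bar on the bench clear of the rack, its black end at (235,232) and its sleeve boundary at (155,360). It's well short of the rack, and the fingers have let go. I'll grasp it at the middle and go to the stub.

Run:
```python
from h import *
M=np.array([.403,-.3773]); psi=145.5*d2
r.move_pose([M[0],M[1],.08],R(psi))
print(r.move_linear([M[0],M[1],.003],feed=.1,contact_N=6))
r.gripper_to(0,50); print(r.read_opening(),r.read_tcp_pos())
r.move_linear([M[0],M[1],.15],feed=.25)
a=-133*d2; p=PIV+.205*u(a)
r.move_pose([p[0],p[1],.12],R(a+np.pi)); r.move_linear([p[0],p[1],.032],feed=.15)
ct,cs=r.capture("top"),r.capture("scene"); print(r.read_t(),r.read_tcp_pos(),r.read_opening(),r.read_qpos())
cv2.imwrite("pics/p3.png",np.vstack([cv2.resize(ct["img"][115:189,200:333,::-1],None,fx=4,fy=4,interpolation=2),cv2.resize(cs["img"][180:254,240:373,::-1],None,fx=4,fy=4,interpolation=2)]))
```

```text
False
0.02937194717844122 [ 0.40309862 -0.37721239  0.00304421]
18.4917 [ 0.49970122 -0.15845216  0.0330031 ] 0.029564503425642326 [-0.46593128  0.68226742  0.9537524   2.09152616 -0.80978054  0.79007501
  0.24875027]
```

View pics/p3.png

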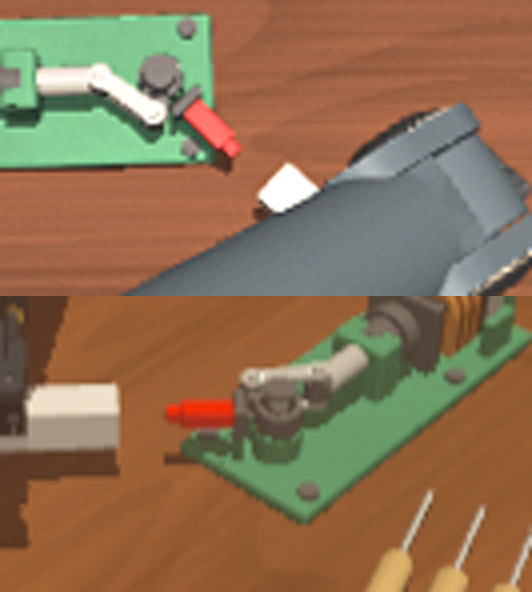

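The bar mouth is at (273,180) and the stub tip at (237,152) in the top crop. Allowing for parallax, they line up to about 1 mm sideways. The heights agree in the scene crop, where the mouth spans rows 385–447 and the stub sits at 413. Pushing on.

Run:
```python
from h import *
np.set_printoptions(precision=3,suppress=True)
a=-133*d2; off=.001*np.array([-.731,.682])
for rad,f in((.178,.08),(.129,.06)):
    p=PIV+rad*u(a)+off
    print(r.move_linear([p[0],p[1],.0315],feed=f,contact_N=10),r.read_tcp_pos(),np.linalg.norm(r.read_tcp_pos()[:2]-PIV),r.read_contact_force(),r.read_moment(),r.read_opening())
cs,ct=r.capture("scene"),r.capture("top"); print(r.read_t())
cv2.imwrite("pics/p4.png",np.vstack([cv2.resize(ct["img"][115:189,200:333,::-1],None,fx=4,fy=4,interpolation=2),cv2.resize(cs["img"][180:254,240:373,::-1],None,fx=4,fy=4,interpolation=2)]))
```

```text
False [ 0.517 -0.137  0.031] 0.1774014623914992 [-1.356 -0.246 -1.79 ] [-0.078  0.126  0.058] 0.029774606267794344
False [ 0.55  -0.102  0.032] 0.12948430759528085 [ 0.111  0.256 -2.182] [-0.049  0.071  0.032] 0.029758338144487938
20.05
```

View pics/p4.png

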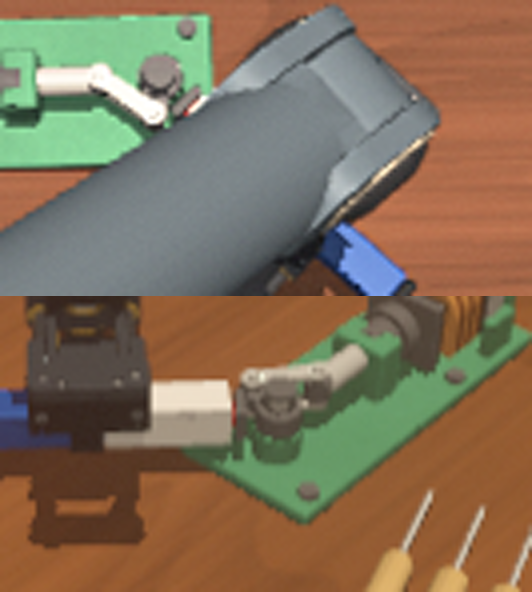

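The bar is fully on: its mouth is at the collar, scene crop (232,412), with 46 mm of stub inside. Now the throw along an arc about the pivot, watching the tangential force.

Run:
```python
from h import *
r.gripper_to(0,60)
a0=-133; log=[]
f0=r.read_contact_force()
for k in list(range(6,55,6))+list(range(57,93,3)):
    a=(a0-k)*d2; p=PIV+.1295*u(a)
    try: r.move_linear([p[0],p[1],.032],R(a+np.pi),feed=.1)
    except r.PlanningError as e: print("plan",k,e); break
    f=r.read_contact_force()-f0; t=np.array([np.sin(a),-np.cos(a)]) # clockwise dir
    rr=np.linalg.norm(r.read_tcp_pos()[:2]-PIV)
    print(k,"Ft %.1f Fr %.1f Fz %.1f r %.4f mz %.2f"%(f[:2]@t,f[:2]@u(a),f[2],rr,r.read_moment()[2]))
    if f[:2]@t<-32: print("stop");break
print(r.read_t(),r.read_qpos())
```

```text
6 Ft 0.1 Fr -0.2 Fz 0.1 r 0.1295 mz 0.01
12 Ft 0.8 Fr -0.0 Fz -0.4 r 0.1294 mz -0.00
18 Ft -0.4 Fr -0.0 Fz 0.5 r 0.1294 mz -0.02
24 Ft 0.8 Fr 0.1 Fz 0.0 r 0.1294 mz 0.01
30 Ft -0.1 Fr 0.2 Fz 0.6 r 0.1294 mz -0.03
36 Ft 0.0 Fr 0.3 Fz 1.2 r 0.1295 mz 0.00
42 Ft 0.7 Fr 1.1 Fz 0.2 r 0.1295 mz 0.02
48 Ft -3.6 Fr 0.7 Fz 0.5 r 0.1292 mz -0.32
54 Ft -10.2 Fr -1.7 Fz -0.6 r 0.1287 mz -0.64
57 Ft -11.8 Fr -1.7 Fz -0.5 r 0.1283 mz -0.75
60 Ft -12.7 Fr -3.4 Fz -0.4 r 0.1279 mz -0.92
63 Ft -14.4 Fr -4.2 Fz -0.7 r 0.1276 mz -0.96
66 Ft -15.2 Fr -4.7 Fz -0.2 r 0.1273 mz -0.99
69 Ft -16.5 Fr -6.4 Fz 0.4 r 0.1271 mz -1.06
72 Ft -16.1 Fr -5.8 Fz 0.2 r 0.1270 mz -1.04
75 Ft -16.3 Fr -4.5 Fz 1.2 r 0.1269 mz -1.02
78 Ft -14.2 Fr -4.5 Fz 2.2 r 0.1271 mz -0.90
81 Ft -11.7 Fr -1.8 Fz 4.7 r 0.1274 mz -0.77
84 Ft -6.3 Fr -0.1 Fz 5.1 r 0.1280 mz -0.47
87 Ft 0.5 Fr -0.2 Fz 0.5 r 0.1298 mz -0.01
90 Ft 0.1 Fr 0.9 Fz 0.9 r 0.1300 mz -0.01
25.8083 [-1.00993989  0.87699938  1.17829356  2.03532263 -1.01684386  0.99015288
 -1.60441362]
```

The resistance peaked at 16 N and collapsed at 87°, so the lever has snapped over. I'll pull the bar off, raise it and check.

Run:
```python
from h import *
np.set_printoptions(precision=3,suppress=True)
a=-223*d2
for rad in(.15,.18,.21):
    p=PIV+rad*u(a)
    try: print(r.move_linear([p[0],p[1],.032],feed=.1,contact_N=15),r.read_contact_force(),r.read_qpos())
    except r.PlanningError as e: print("plan",rad,e); break
else:
    r.move_linear([p[0],p[1],.18],feed=.25)
    r.move_pose([HOLD[0],HOLD[1],.2],R(HA))
    print(r.read_qpos(),r.read_opening())
ct,cs=r.capture("top"),r.capture("scene"); print(r.read_t())
cv2.imwrite("pics/p5.png",np.vstack([cv2.resize(ct["img"][100:200,60:270,::-1],None,fx=3,fy=3,interpolation=2),cv2.resize(cs["img"][80:180,240:450,::-1],None,fx=3,fy=3,interpolation=2)]))
```

```text
False [-0.64  -0.379 -2.891] [-1.053  0.864  1.184  2.066 -1.017  0.976 -1.625]
False [-0.444  0.017 -2.873] [-1.116  0.846  1.191  2.105 -1.018  0.956 -1.657]
False [ 0.112 -0.753 -2.552] [-1.182  0.829  1.198  2.142 -1.018  0.937 -1.693]
[-1.415  0.323  0.761  1.922 -0.261  1.    -0.693] 0.029623761418264026
29.1667
```

View pics/p5.png

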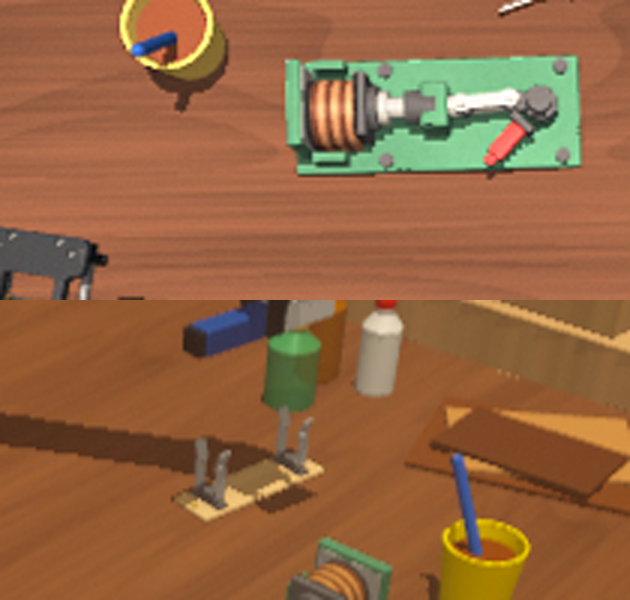

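The top crop shows the stub swung round to (490,158), with the link past the dead line and the pad tight on the heel. In the scene crop the bar is over the holder, with clips at (210,470) and (293,440). I've used all my pictures, so the remaining checks are numeric. First I'll hover just over the clips and compare the blue sleeve's position with where it should project.

```bash
cat >> h.py <<'E'
def proj(c,X):
    x=c["R"]@np.asarray(X)+c["t"]; return np.array([c["fx"]*x[0]/x[2]+c["cx"],c["fy"]*x[1]/x[2]+c["cy"]])
def blue(c):
    h=cv2.cvtColor(c["img"],cv2.COLOR_RGB2HSV); m=((h[...,0]>105)&(h[...,0]<130)&(h[...,1]>120)&(h[...,2]>60)).astype(np.uint8)
    n,l,s,ce=cv2.connectedComponentsWithStats(m)
    return [(s[i].tolist(),ce[i].round(1).tolist(),cv2.boxPoints(cv2.minAreaRect(np.argwhere(l==i)[:,::-1].astype(np.float32))).round(1).tolist()) for i in range(1,n) if s[i][4]>25]
def check(zc):
    p=r.read_tcp_pos(); d=-u(HA); n=np.array([-d[1],d[0]])
    for nm in("scene","top"):
        c=r.capture(nm); print(nm,[b for b in blue(c)])
        for s in(.02,.095): print(s,[proj(c,[*(p[:2]+d*s+n*w),zc+h]).round(1).tolist() for w,h in((-.015,.015),(.015,.015),(.015,-.015),(-.015,-.015))])
E
python3 - <<'E'
from h import *
r.move_linear([HOLD[0],HOLD[1],.090],feed=.2)
print(r.read_tcp_pos(),r.read_contact_force()); check(.102); print(r.read_t())
E
```

```text
[0.4008913  0.35848751 0.09073728] [-0.05517438 -0.45608182 -2.72050314]
scene [([7, 0, 28, 33, 571], [20.8, 15.6], [[7.0, 0.0], [22.899999618530273, -5.300000190734863], [34.599998474121094, 29.799999237060547], [18.700000762939453, 35.099998474121094]]), ([304, 114, 17, 8, 69], [312.6, 117.4], [[303.70001220703125, 118.0999984741211], [319.29998779296875, 112.9000015258789], [320.70001220703125, 117.0999984741211], [305.1000061035156, 122.30000305175781]]), ([391, 132, 9, 32, 79], [395.3, 147.2], [[390.79998779296875, 132.1999969482422], [393.5, 131.6999969482422], [400.0, 162.8000030517578], [397.3999938964844, 163.3000030517578]])]
0.02 [[318.1, 112.1], [324.2, 115.3], [323.5, 123.2], [317.5, 120.0]]
0.095 [[301.4, 118.3], [307.4, 121.7], [306.9, 129.8], [301.0, 126.3]]
top [([104, 111, 15, 7, 53], [110.9, 114.2], [[103.30000305175781, 114.9000015258789], [117.0999984741211, 110.30000305175781], [118.19999694824219, 113.5999984741211], [104.4000015258789, 118.19999694824219]]), ([102, 217, 33, 15, 349], [118.5, 224.1], [[101.9000015258789, 227.60000610351562], [103.5, 216.1999969482422], [134.5, 220.60000610351562], [132.89999389648438, 232.0]])]
0.02 [[104.4, 227.9], [106.3, 216.4], [110.3, 216.6], [108.4, 227.8]]
0.095 [[133.1, 231.9], [134.9, 220.4], [138.1, 220.5], [136.4, 231.7]]
29.9667
```

The sleeve's far edge in the top view, at (134.5,220.6) and (132.9,232.0), matches the projection to under 1 px. The bar is level and centred, so I'll press it in.

Run:
```python
from h import *
np.set_printoptions(precision=4,suppress=True)
f0=r.read_contact_force()
for z in(.065,.055,.045,.038,.032,.027,.023,.0215):
    r.move_linear([HOLD[0],HOLD[1],z],feed=.06)
    f=r.read_contact_force()-f0; print(z,r.read_tcp_pos(),f,r.read_opening())
    if np.linalg.norm(f)>45: print("stop"); break
print(r.read_t(),r.read_moment())
```

```text
0.065 [0.4004 0.358  0.0648] [ 1.6752 -0.7748 -1.2958] 0.029951283092403445
0.055 [0.4006 0.3593 0.0553] [ 2.9296  2.079  -0.0899] 0.02936404636612951
0.045 [0.4005 0.3593 0.0453] [3.8063 3.4967 0.6462] 0.03012595659032533
0.038 [0.4004 0.3591 0.0382] [3.5855 2.7362 1.074 ] 0.02992406769673924
0.032 [0.4003 0.3587 0.0322] [3.8167 2.8615 2.2215] 0.03011040140494005
0.027 [0.3999 0.3583 0.0267] [ 3.1731  2.4693 -1.5659] 0.029440325527537288
0.023 [0.3999 0.3578 0.023 ] [2.8087 0.4385 4.7419] 0.02972537562686533
0.0215 [0.3999 0.3578 0.0229] [-0.9034 -1.9134 18.0938] 0.02952847898871148
32.4333 [-0.4621  0.1885 -0.1417]
```

Run:
```python
from h import *
r.move_linear([HOLD[0],HOLD[1],.020],feed=.03); print(r.read_tcp_pos(),r.read_contact_force())
r.gripper_to(.06); p=r.read_tcp_pos()
r.move_linear([p[0],p[1],.2],feed=.2)
r.move_pose([.30,.55,.25],R(HA)); r.sleep(.3)
ct,cs=r.capture("top"),r.capture("scene"); print(r.read_t())
d=-u(HA); n=np.array([-d[1],d[0]])
for c in(ct,cs):
    print([b for b in blue(c)])
    for s in(0,.092): print(s,[proj(c,[*(HOLD+d*s+n*w),.05]).round(1).tolist() for w in(-.015,.015)])
# stub angle
h=cv2.cvtColor(ct["img"],cv2.COLOR_RGB2HSV);m=((h[...,0]<6)|(h[...,0]>174))&(h[...,1]>150)&(h[...,2]>130);m[:130]=0;m[165:]=0;m[:,:200]=0;m[:,270:]=0
q=np.argwhere(m)[:,::-1].mean(0);v=onz(ct,q,.051)[:2]-PIV;print("lever turned deg",(-133-np.degrees(np.arctan2(v[1],v[0])))%360,np.linalg.norm(v))
```

```text
[0.39996768 0.35786359 0.02290437] [-5.52124249 -3.47394758 31.67654172]
35.8417
[([104, 111, 15, 7, 53], [110.9, 114.2], [[103.30000305175781, 114.9000015258789], [117.0999984741211, 110.30000305175781], [118.19999694824219, 113.5999984741211], [104.4000015258789, 118.19999694824219]]), ([104, 217, 38, 15, 383], [122.4, 224.0], [[103.30000305175781, 226.8000030517578], [104.80000305175781, 216.3000030517578], [141.8000030517578, 221.5], [140.3000030517578, 232.0]])]
0 [[106.0, 227.1], [107.8, 216.3]]
0.092 [[139.1, 231.7], [140.8, 220.8]]
[([7, 0, 28, 33, 571], [20.9, 15.7], [[7.0, 0.0], [22.899999618530273, -5.300000190734863], [34.70000076293945, 30.100000381469727], [18.799999237060547, 35.400001525878906]]), ([316, 129, 11, 7, 40], [320.5, 131.4], [[314.6000061035156, 131.39999389648438], [324.8999938964844, 127.19999694824219], [326.29998779296875, 130.89999389648438], [316.0, 135.0]]), ([303, 133, 9, 6, 28], [307.3, 136.0], [[303.0, 136.0], [310.8999938964844, 132.8000030517578], [312.29998779296875, 136.3000030517578], [304.3999938964844, 139.39999389648438]]), ([391, 132, 9, 32, 78], [395.3, 147.3], [[390.79998779296875, 132.1999969482422], [393.5, 131.6999969482422], [400.0, 162.8000030517578], [397.3999938964844, 163.3000030517578]])]
0 [[320.8, 127.7], [326.7, 131.0]]
0.092 [[300.9, 135.6], [306.7, 139.1]]
lever turned deg 87.21096901638282 0.048635919325953514
```

```bash
python3 -c "
from bench import r
print(r.hand_in())"
```

```text
the job is handed in; nothing more can be done
None
```

I threw the press lever past its dead point with the bar, pressed the bar into both holder clips and let go, then handed the job in at about 36 s of 67 s; no verdict came back, but my own checks of lever and bar agree with that.

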